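# Take a flush valve off its bent display hook and seat it in the outlet base

## Task

Take the flush valve off the deep upturned display hook: its prong is bent, so ease the valve's eye up along the prong without straining the hook, and draw it away only once it is past the tip. Then gently set the valve's tail fully home in the round hole of the porcelain base, upright, and let go. Leave the other goods on the counter where they are.

Things in the scene. Friction and masses are not known exactly. Their poses are not given: they have to be found in the camera images.
- valve: Toilet flush valve, 240 mm tall, 0.2 to 0.3 kg, hanging upright. Origin: centre of its tail's lower tip; z up its axis; x through the frame's open sides. From z = 0: white tail, 30 mm diameter (lowest 4 mm tapered to 24), to z 20; black washer, 60 mm diameter, to z 26; white body to z 55; yellow cap, 68 mm diameter, to z 60; above it an open yellow frame.
- stub (a point): Point to grip, on the valve's axis at z 230: the black square stub 16 x 16 mm (sides along the valve's x and y), 34 mm high, 10 mm below its top. It stands on the frame's crossbar (z 200 to 206, 64 mm along y), which joins two side legs up from the cap (inner faces 54 mm apart along y, 14 mm wide along x).
- eye (a point): The valve's eye: a round hole, 18 mm diameter, on its axis in a 5 mm thick plate (36 mm along x) spanning the legs. The point is the hole's centre at the plate's underside, z 140 on the valve.
- stand: Fixed steel counter stand with the hook. Origin on the counter below the prong's root; x points from prong to post (20 mm tube, axis 85 mm away, 180 mm tall). A level arm 12 mm thick, axis 155 mm up, runs from post to prong between the valve's legs. Base plate 8 mm thick. More than 7 N between valve and stand strains the hook and fails (close the fingers softly, too); a straight lift does that.
- hook_root (a point): Foot of the prong: centre of the top of a stop collar (30 mm diameter), 165 mm above the counter, on which the eye plate rests. The straight round prong, 12 mm diameter, rises from it through the eye, rounded tip 45 mm up. It is bent to lean 14 degrees off vertical, in any direction, not measured: see or feel it; the tip is 11 mm off to that side.
- hook_front (a point): Point 100 mm out from the prong's foot on the side away from the post (stand's -x), 165 mm above the counter: the way to draw the valve off. The valve's eye is past the tip once raised 46 mm from where it hangs; raised over 66 mm its cap strikes the arm.
- seat: Fixed white porcelain outlet base, a block 110 x 110 x 40 mm; origin at the centre of its underside.
- seat_hole0 (a point): Centre of the mouth of the hole in the base, level with its top, 40 mm above the counter. Hole vertical, diameter 35 mm, 30 mm deep, edge chamfered 2 mm. Seated, the valve's washer rests on the top and its tail tip is 20 mm below this point. More than 20 N between valve and base fails.
- carton: Cardboard box 85 x 65 x 60 mm, loose bystander; origin at the centre of its underside.
- collar: Yellow plastic ring 68 mm in diameter, 18 mm high, loose bystander; origin at the centre of its underside.
- cleaner: White bottle 52 mm in diameter, 115 mm tall, loose bystander; origin at the centre of its underside.
Things that resemble listed ones, but are neither listed nor needed, are in the scene too. There is more than one size of the valve; the one meant has the size given above. Of the things like the stand, leave any that is pink; of the rest the larger one is meant.

How it is judged:
By the outcome, as a careful person would: the job done as asked, in the order asked, and still so for the second after the job is handed in, with the robot touching nothing.
It also fails if it takes over 69 s, if anything falls off the work surface, if the arm or the gripper's body presses on something with over 40 N, if the wrist force passes 120 N, or if a joint passes its speed limit or range.

## Robot

A 6-joint arm with a two-finger parallel gripper is mounted at the origin on the work surface. World frame = base frame: x ahead of the robot, y to its left, z up, the work surface at z = 0. Lengths are in m, angles in rad, forces in N, time in s.
With the tool pointing down it reaches from about 0.375 to 0.9 m from the base axis. Payload 3.1 kg.
Tool frame: the origin (TCP) lies on the centre line of the jaws, within the pads' length; the fingertips stand robot.tip_reach ahead of it and the grasp point (between the pads) lies 8 mm behind it (robot.tip_reach is the distance from the TCP to the fingertips, in m); z points along the fingers, y is the line along which they close (so a half turn about z gives the same grasp; the last joint's range is limited). The gripper opens to 87 mm and grips with 3 to 60 N. Pads are 19 mm wide; open, the fingers measure 117 mm over their backs; the gripper's body (75 mm by 190 mm) begins 51 mm behind the grasp point.
Start: joints at [-1.528, 0.527, 1.433, -0, 1.181, -0.178], TCP at [0.138, -0.61, 0.234] pointing down, gripper open.
Joint ranges: [-3.08, 3.08], [-0.75, 2.2], [0.22, 2.44], [-1.43, 4.57], [0, 2.65], [-2.85, 2.85]. Speed limits (rad/s): [2.79, 2.79, 3.14, 3.14, 3.14, 3.14].

## Interface

Orientations are given as a unit quaternion [x, y, z, w].
In Python, from rig import robot gives the robot as it stands.
- The arm moves only by the tool jog_arm, never from a script. Its argument "motion" is one flat list of numbers, 7 for each row, row after row: the shift along the tool's x, y, z scaled (see below), then the turn, a rotation vector about the tool's x, y, z scaled (see below), then the gripper's target within -1 to 1 (shut at 1, half-way at 0, fully open at -1). In form: [x, y, z, rx, ry, rz, hand, x, y, z, rx, ry, rz, hand, ...]. A call has 1 to 12 rows; each row shifts and turns the commanded pose from where the row before left it, along the tool's axes as they then stand; what a row does not reach is not made up. The controller multiplies each number of a shift by 4 cm and each number of a turn by 4 degrees. A row lasts 1/8 s, in which the tool goes at most 62.5 mm and 10.7 degrees, less where a joint would pass 70% of its speed; a pose out of reach is approached as far as the arm can. A call with a number of a shift or a turn outside -1 to 1 is refused whole. A call with a gripper value outside its range is refused whole. The fingers move at their own pace and stop on an object; "grip_force" is the grip in N (left out, the last holds). Time passes only in rows, so rows that do not move let the fingers close. It gives the time, the measured TCP pose, the force, the opening and the grip force at its end, in the units of the state.
- robot.get_obs(): the state, without advancing time (a new reading comes with each control period).
- robot.camera(name): name is "scene" or "top"; returns the picture (400x640x3 uint8, blue, green, red); there is no depth.
- robot.calibration(name): a dict with "fx", "fy", "cx", "cy" (pixels), "R" (3x3) and "t" (3): a world point X has camera coordinates R X + t. Camera axes: x right, y down, z forward; pixel columns grow to the right and rows downward; lengths in m; the calibration is good to about 2 mm. A picture is of the moment at which its call begins. calibration takes no time and is no camera call.
- robot.hand_in(): hands the job in; it is judged then, once.
The state is a dict: "time": time; "q": joint angles; "joint_velocities": joint speeds; "joint_torque": joint torques, N m; "position": TCP position; "tool_rot": TCP orientation; "ft_force": force on the tool from outside, world axes, zero at the start; "moment": the same for the moment, N m; "grip_width": finger opening in m; "grip_force": force on a finger pad.
Only numpy, scipy, OpenCV 4.12 (cv2) and the standard library are available. Lean on these libraries where they do the work, as an engineer would, in place of code of your own. Each camera call takes 0.05 s, during which the arm holds its last target. There are 200 camera calls.

## Working session

There is one attempt and no reset: what is moved stays moved. The work goes in short steps, Python scripts to look and compute and a tool call to move; the robot and the scene stay as the last step left them, time stands still between calls to the robot, and variables do not carry over. Pictures are saved under pics/ and viewed, at most 10 in all, crops included, and the job is handed in when it is done.

Besides the shell and the picture viewer there is one more tool, called after ">>>" in YAML: its name, and indented under it one key for each argument. jog_arm: Moves the arm, as the interface text tells. Shifts and turns lie within -1 to 1; 1 stands for 4 cm of shift or 4 degrees of turn. Its arguments: {"type":"object","properties":{"motion":{"type":"array","items":{"type":"number"}},"grip_force":{"type":"number"}},"required":["motion"]}

```bash
mkdir -p pics; python3 - <<'E'
from rig import robot
import cv2
for n in("scene","top"):
    cv2.imwrite(f"pics/{n}0.png",robot.camera(n)); c=robot.calibration(n); print(n,c)
print(robot.get_obs(), robot.tip_reach)
E
```

```text
scene {'fx': 455.49602459061487, 'fy': 455.49602459061487, 'cx': 319.1428133279094, 'cy': 192.11273125687973, 'R': array([[-0.05248646,  0.99861745, -0.00289151],
       [ 0.71296057,  0.03544483, -0.70030772],
       [-0.69923702, -0.0388182 , -0.71383524]]), 't': array([-0.04165911, -0.29508687,  1.7860152 ])}
top {'fx': 475.35327154791844, 'fy': 475.35327154791844, 'cx': 316.8793494133625, 'cy': 202.68550823842054, 'R': array([[ 0.01520651, -0.99988363, -0.00122328],
       [-0.98753334, -0.01482696, -0.15671012],
       [ 0.15667374,  0.00359105, -0.98764388]]), 't': array([0.07454151, 0.60745582, 1.56284663])}
{'time': 0.1, 'q': array([-1.52747978e+00,  5.28372325e-01,  1.43377028e+00, -4.58307046e-06,
        1.18136551e+00, -1.78481445e-01]), 'joint_velocities': array([ 0.00090444,  0.00010706, -0.00244275,  0.00154738,  0.00065909,
       -0.00035312]), 'joint_torque': array([-5.37683331e-05, -4.40986061e+01, -1.77151144e+01,  6.35189912e-02,
        5.34148165e-02, -3.87946579e-05]), 'position': array([ 0.13750121, -0.60904502,  0.23267122]), 'tool_rot': array([ 9.93856454e-01,  1.10672634e-01,  6.25623438e-05, -9.55688985e-04]), 'ft_force': array([-0.30745187, -0.53420493, -0.41317095]), 'moment': array([ 0.04329967,  0.04681098, -0.01123313]), 'grip_force': 0.0, 'grip_width': 0.08660595699338536} 0.011
```

View pics/scene0.png

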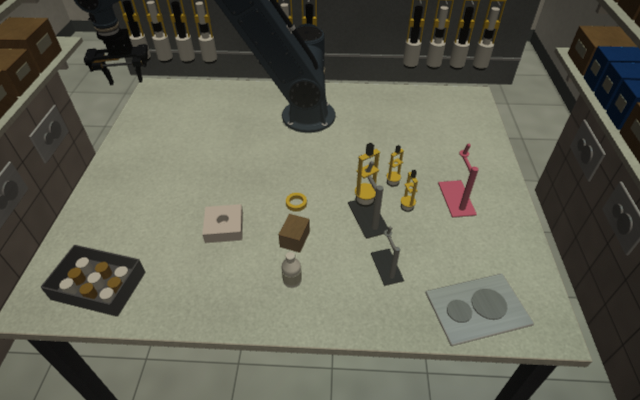

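View pics/top0.png

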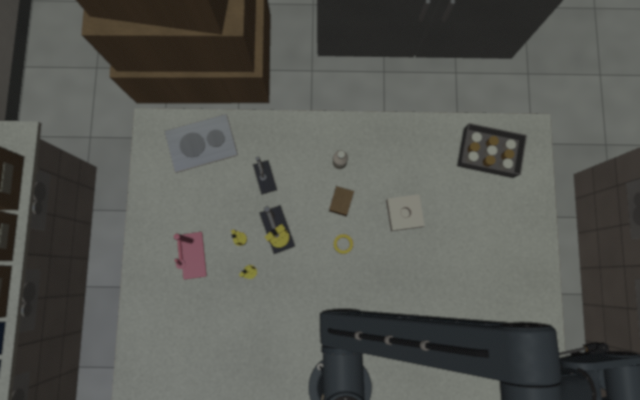

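The scene view shows the big valve at (368,175) on a dark stand at (372,215), and the hole in the seat at (223,220). In the top view the valve is at (278,236) and the seat hole at (406,212). I'll zoom in on both.

```bash
python3 - <<'E'
import cv2,numpy as np
a=cv2.imread("pics/scene0.png")[130:250,335:435]; b=cv2.imread("pics/top0.png")[195:260,240:310]
a=cv2.resize(a,None,fx=5,fy=5,interpolation=cv2.INTER_CUBIC)
b=cv2.resize(b,None,fx=4,fy=4,interpolation=cv2.INTER_CUBIC)
o=np.zeros((600,800,3),np.uint8);o[:600,:500]=a;o[:260,510:790]=b
c=cv2.resize(cv2.imread("pics/scene0.png")[195:250,195:255],None,fx=5,fy=5,interpolation=cv2.INTER_CUBIC); o[300:575,500:800]=c
cv2.imwrite("pics/crop1.png",np.clip(o*1.6,0,255).astype(np.uint8))
E
```

```text
(no output)
```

View pics/crop1.png

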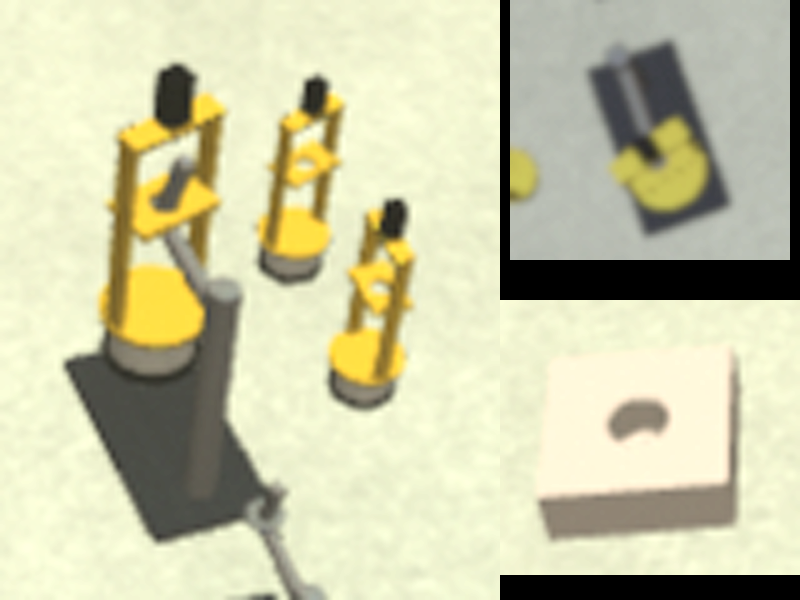

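```bash
cat > h.py <<'E'
import numpy as np
from rig import robot
def bp(n,u,v,z):
    c=robot.calibration(n); R,t=np.array(c['R']),np.array(c['t'])
    C=-R.T@t; d=R.T@np.array([(u-c['cx'])/c['fx'],(v-c['cy'])/c['fy'],1]); return C+d*(z-C[2])/d[2]
def proj(n,X):
    c=robot.calibration(n); p=np.array(c['R'])@np.array(X)+c['t']; return np.array([c['fx']*p[0]/p[2]+c['cx'],c['fy']*p[1]/p[2]+c['cy']])
E
python3 - <<'E'
from h import *
np.set_printoptions(precision=4,suppress=True)
S=lambda u,v,z:bp("scene",(u+.5)/5-.5+335,(v+.5)/5-.5+130,z)
T=lambda u,v,z:bp("top",(u+.5-510)/4-.5+240,(v+.5)/4-.5+195,z)
H=lambda u,v,z:bp("scene",(u+.5-500)/5-.5+195,(v+.5-300)/5-.5+195,z)
print("stubtop",S(177,72,.265),"stubfoot",S(173,120,.231),"T",T(650,148,.265))
print("post",S(226,287,.18),T(617,52,.18))
print("bar ends",S(120,138,.231),S(222,104,.231),"T",T(623,170,.231),T(680,132,.231))
print("plate corners",[S(*p,.17) for p in((110,203),(145,238),(219,202),(180,172))])
print("prong tip",S(186,162,.209),"root",S(168,207,.17))
print("base plate",[S(*p,.008) for p in((66,362),(158,540),(270,515))])
print("Tbase",[T(*p,.008) for p in((590,70),(672,42),(730,205),(648,235))])
print("seat corners",[H(*p,.04)for p in((550,355),(733,347),(736,487),(540,498))],"hole",H(638,417,.04),bp("top",406,212,.04))
E
```

```text
stubtop [0.478  0.2079 0.265 ] stubfoot [0.4789 0.2082 0.231 ] T [0.4851 0.2041 0.265 ]
post [0.559  0.2393 0.18  ] [0.5674 0.2397 0.18  ]
bar ends [0.4956 0.1784 0.231 ] [0.4636 0.2362 0.231 ] T [0.4717 0.2268 0.231 ] [0.5006 0.1853 0.231 ]
plate corners [array([0.483 , 0.1763, 0.17  ]), array([0.5115, 0.1961, 0.17  ]), array([0.4791, 0.2394, 0.17  ]), array([0.4542, 0.2175, 0.17  ])]
prong tip [0.4891 0.2169 0.209 ] root [0.4848 0.2098 0.17  ]
base plate [array([0.4582, 0.1574, 0.008 ]), array([0.6005, 0.2132, 0.008 ]), array([0.578 , 0.2806, 0.008 ])]
Tbase [array([0.5765, 0.2816, 0.008 ]), array([0.6021, 0.2113, 0.008 ]), array([0.4617, 0.1578, 0.008 ]), array([0.4351, 0.2272, 0.008 ])]
seat corners [array([ 0.5255, -0.2834,  0.04  ]), array([ 0.5132, -0.172 ,  0.04  ]), array([ 0.6237, -0.1511,  0.04  ]), array([ 0.6376, -0.2633,  0.04  ])] hole [ 0.5729 -0.219   0.04  ] [ 0.5801 -0.2192  0.04  ]
```

```bash
cat >> h.py <<'E'
from scipy.spatial.transform import Rotation as Ro
def plan(wps,yaw=None,hand=-1,step=.05,n=12,digits=2,pose=None):
    """rows from measured pose through waypoints; yaw = world angle (deg) of tool y at the end"""
    o=robot.get_obs(); p=np.array(o['position']); R=Ro.from_quat(o['tool_rot']).as_matrix()
    a=np.degrees(np.arctan2(R[1,1],R[0,1])); rem=0 if yaw is None else -(yaw-a)
    rows=[]; wps=[np.array(w,float) for w in wps]
    while (wps or abs(rem)>.02) and len(rows)<200:
        d=np.zeros(3)
        if wps:
            d=wps[0]-p; L=np.linalg.norm(d)
            if L>step: d*=step/L
            else: wps.pop(0)
        s=R.T@d/.04; s/=max(1,abs(s).max()); s=s.round(digits); r=round(float(np.clip(rem/4,-1,1)),2)
        rows.append([*s,0,0,r,hand]); p=p+R@s*.04; R=R@Ro.from_rotvec([0,0,np.radians(4*r)]).as_matrix(); rem-=4*r
    print(len(rows),'end',p.round(4))
    for i in range(0,len(rows),n): print(','.join('%g'%(v+0) for r in rows[i:i+n] for v in r),'\n')
E
python3 -c "
from h import *
plan([(.30,-.50,.34),(.45,-.3,.37),(.52,.0,.37),(.483,.207,.36)],yaw=33.5)"
```

```text
28 end [0.4847 0.1981 0.3606]
1,-0.39,-0.59,0,0,-1,-1,1,-0.31,-0.57,0,0,-1,-1,1,-0.23,-0.56,0,0,-1,-1,1,-0.16,-0.56,0,0,-1,-1,0.73,-0.07,-0.4,0,0,-1,-1,1,-0.37,-0.13,0,0,-1,-1,1,-0.3,-0.12,0,0,-1,-1,1,-0.22,-0.12,0,0,-1,-1,1,-0.15,-0.12,0,0,-1,-1,1,-0.08,-0.12,0,0,-1,-1,1,0,-0.12,0,0,-1,-1,1,-0.36,0,0,0,-1,-1 

1,-0.28,0,0,0,-1,-1,1,-0.21,0,0,0,-1,-1,1,-0.14,0,0,0,-1,-1,1,-0.07,0,0,0,-1,-1,1,0,0,0,0,-1,-1,1,0.07,0,0,0,-1,-1,0.65,0.1,0.01,0,0,-1,-1,1,-0.2,0.05,0,0,-1,-1,1,-0.13,0.05,0,0,-1,-1,1,-0.06,0.05,0,0,-1,-1,1,0.01,0.05,0,0,-1,-1,1,0.08,0.04,0,0,-1,-1 

0,0,0,0,0,-1,-1,0,0,0,0,0,-1,-1,0,0,0,0,0,-1,-1,0,0,0,0,0,-0.7,-1
```

>>> jog_arm:
  motion: [1,-0.39,-0.59,0,0,-1,-1,1,-0.31,-0.57,0,0,-1,-1,1,-0.23,-0.56,0,0,-1,-1,1,-0.16,-0.56,0,0,-1,-1,0.73,-0.07,-0.4,0,0,-1,-1,1,-0.37,-0.13,0,0,-1,-1,1,-0.3,-0.12,0,0,-1,-1,1,-0.22,-0.12,0,0,-1,-1,1,-0.15,-0.12,0,0,-1,-1,1,-0.08,-0.12,0,0,-1,-1,1,0,-0.12,0,0,-1,-1,1,-0.36,0,0,0,-1,-1]
  grip_force: 4

```text
time: 1.6
position: [0.4586, -0.2616, 0.3698]
tool_rot: [0.862, 0.506, 0.0, 0.0]
ft_force: [0.3, 1.1, -0.7]
grip_width: 0.087
grip_force: 0.0
```

>>> jog_arm:
  motion: [1,-0.28,0,0,0,-1,-1,1,-0.21,0,0,0,-1,-1,1,-0.14,0,0,0,-1,-1,1,-0.07,0,0,0,-1,-1,1,0,0,0,0,-1,-1,1,0.07,0,0,0,-1,-1,0.65,0.1,0.01,0,0,-1,-1,1,-0.2,0.05,0,0,-1,-1,1,-0.13,0.05,0,0,-1,-1,1,-0.06,0.05,0,0,-1,-1,1,0.01,0.05,0,0,-1,-1,1,0.08,0.04,0,0,-1,-1]

```text
time: 3.1
position: [0.484, 0.1989, 0.3595]
tool_rot: [0.582, 0.813, -0.0, -0.0]
ft_force: [1.4, -0.6, -0.3]
grip_width: 0.0873
grip_force: 0.0
```

>>> jog_arm:
  motion: [0,0,0,0,0,-1,-1,0,0,0,0,0,-1,-1,0,0,0,0,0,-1,-1,0,0,0,0,0,-0.7,-1]

```text
time: 3.6
position: [0.4843, 0.1977, 0.3594]
tool_rot: [0.472, 0.881, -0.0, -0.0]
ft_force: [-0.7, -0.1, 0.5]
grip_width: 0.0866
grip_force: 0.0
```

```bash
python3 - <<'E'
from h import *
import cv2
a=np.mean([robot.camera("scene").astype(float) for _ in range(4)],0)
np.save("s1.npy",a)
b=np.clip(a[140:185,345:395]*1.7,0,255).astype(np.uint8); b=cv2.resize(b,None,fx=12,fy=12,interpolation=cv2.INTER_CUBIC)
f=np.clip(a[60:260,260:460]*1.3,0,255).astype(np.uint8)
o=np.zeros((540,800,3),np.uint8);o[:,:600]=b;o[:200,600:]=f
cv2.imwrite("pics/c2.png",o); print(robot.get_obs()['position'],robot.get_obs()['time'])
E
```

```text
[0.48449007 0.19766684 0.35963028] 3.8
```

View pics/c2.png

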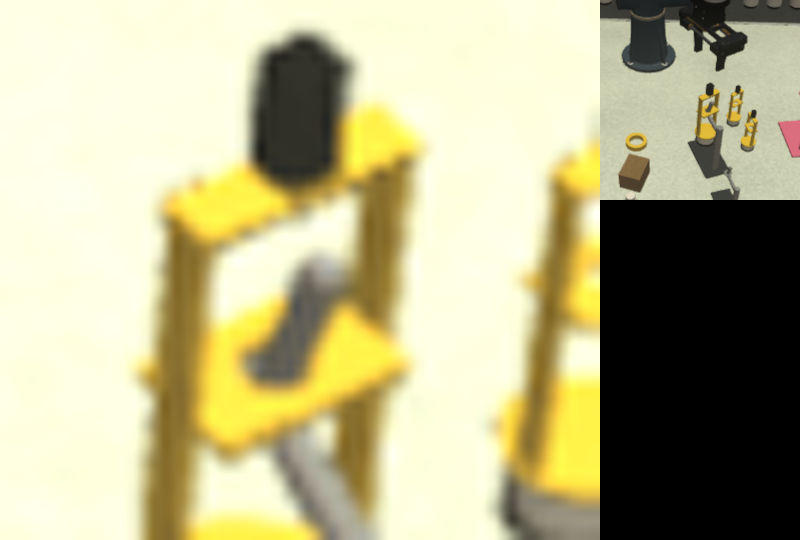

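The gripper is clear of the valve. The prong runs from about (291,362) in the crop to its tip dome at about (319,276). I'll fit the lean azimuth numerically.

```bash
python3 - <<'E'
from h import *
a=np.load("s1.npy")
o=a[159:174,362:378]
print("B");print(o[...,0].round().astype(int));print("R");print(o[...,2].round().astype(int))
root=np.array([.484,.208,.165])
for az in range(0,360,30):
    d=np.array([np.cos(np.radians(az))*.249,np.sin(np.radians(az))*.249,1])
    print(az,[(proj("scene",root+d*h)).round(1) for h in(.006,.0385)],(proj("scene",root+d*.0385)-proj("scene",root+d*.006)).round(2))
E
```

```text
B
[[ 40  40  43  63  90 112 132 133 135 136 136 130  98  27  28  28]
 [ 39  63  92 115 135 133 132 132 130 126 128 120  82  28  28  28]
 [ 53 104 137 138 137 134 133 126 108 104 114 106  75  28  28  32]
 [ 69 120 134 135 133 131 128 104  71  89  98  83  53  28  28  36]
 [ 80 132 134 135 133 132 119  80  55  71  77  66  40  28  28  36]
 [ 83 133 132 134 128 113  94  62  49  53  55  46  32  28  28  40]
 [ 87 134 126 112  96  61  44  48  50  50  46  42  38  28  29  54]
 [ 78 113  94  60  44  43  44  49  50  49  45  42  38  32  30  63]
 [ 53  61  44  44  43  42  46  50  50  47  43  44  43  40  35  64]
 [ 39  44  43  41  38  41  48  50  50  45  43  44  44  44  43  62]
 [ 39  45  44  47  48  44  50  50  47  43  44  44  44  44  44  53]
 [ 40  44  49  62  61  48  51  50  45  41  44  44  44  44  43  41]
 [ 42  45  49  53  48  49  50  48  44  42  44  44  43  40  39  43]
 [ 42  45  44  44  43  47  47  44  43  44  43  41  37  32  40  72]
 [ 43  44  44  44  44  44  44  44  43  41  37  32  29  29  48  95]]
R
[[154 147 135 111 126 141 152 154 156 157 157 153 128  80  79  83]
 [109 108 128 145 157 1
[... 992 characters left out ...]
7.9, 170.9]), array([370.2, 164.2])] [ 2.33 -6.7 ]
60 [array([368.1, 170.7]), array([371.4, 163.4])] [ 3.36 -7.36]
90 [array([368.1, 170.6]), array([371.8, 162.3])] [ 3.7 -8.3]
120 [array([368. , 170.4]), array([371.3, 161.1])] [ 3.28 -9.26]
150 [array([367.8, 170.2]), array([370.1, 160.3])] [ 2.2  -9.99]
180 [array([367.6, 170.2]), array([368.4, 159.9])] [  0.77 -10.28]
210 [array([367.3, 170.2]), array([366.7, 160.1])] [ -0.65 -10.08]
240 [array([367.1, 170.3]), array([365.5, 160.9])] [-1.67 -9.42]
270 [array([367.1, 170.5]), array([365.1, 162. ])] [-2.03 -8.49]
300 [array([367.2, 170.7]), array([365.5, 163.2])] [-1.62 -7.53]
330 [array([367.4, 170.8]), array([366.8, 164. ])] [-0.55 -6.79]
```

```bash
python3 - <<'E'
from h import *
plan([(.482,.207,.33),(.482,.207,.248)],yaw=34,step=.025,digits=3)
print(robot.get_obs()['ft_force'])
E
```

```text
6 end [0.482 0.207 0.248]
0.183,0.062,0.594,0,0,-0.14,-1,0.046,0.016,0.147,0,0,0,-1,0,0,0.625,0,0,0,-1,0,0.001,0.625,0,0,0,-1,-0.001,0,0.625,0,0,0,-1,0,0,0.175,0,0,0,-1 

[0.03915771 0.25880242 0.03179139]
```

>>> jog_arm:
  motion: [0.183,0.062,0.594,0,0,-0.14,-1,0.046,0.016,0.147,0,0,0,-1,0,0,0.625,0,0,0,-1,0,0,0.625,0,0,0,-1,0,0,0.625,0,0,0,-1,0,0,0.175,0,0,0,-1,0,0,0,0,0,0,-1,0,0,0,0,0,0,-1]
  grip_force: 3

```text
time: 4.8
position: [0.4831, 0.2072, 0.2494]
tool_rot: [0.469, 0.883, 0.001, 0.001]
ft_force: [-0.4, -0.4, -0.1]
grip_width: 0.087
grip_force: 0.0
```

```bash
python3 - <<'E'
from h import *
import cv2
o=robot.get_obs();print(o['position'],o['ft_force'],o['time'])
a=robot.camera("scene")[105:195,320:410]; t=robot.camera("top")[190:270,230:330]
a=cv2.resize(np.clip(a*1.7,0,255).astype(np.uint8),None,fx=6,fy=6,interpolation=cv2.INTER_CUBIC)
t=cv2.resize(np.clip(t*1.7,0,255).astype(np.uint8),None,fx=2.6,fy=2.6)
p=np.zeros((540,800,3),np.uint8);p[:,:540]=a;p[:208,540:]=t
cv2.imwrite("pics/c3.png",p)
E
```

```text
[0.48309782 0.2072038  0.24943609] [-0.41790509 -0.43342713 -0.14383316] 4.8
```

View pics/c3.png

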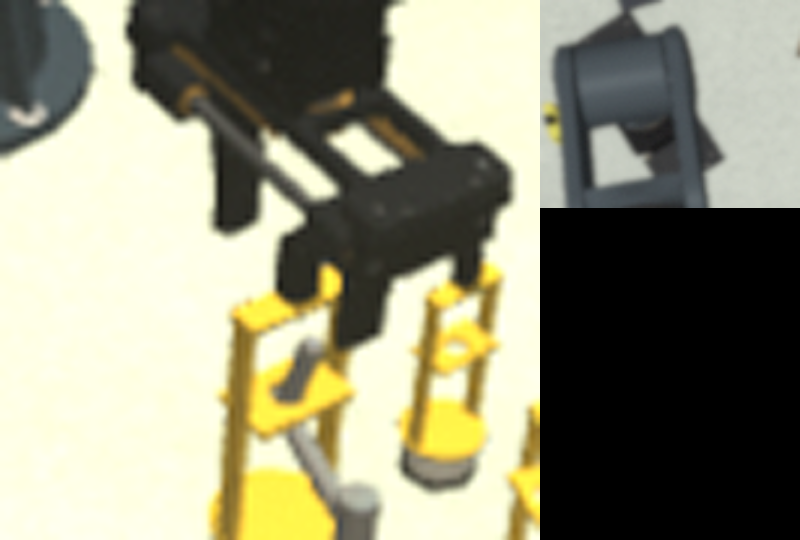

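Both fingers straddle the stub: near tip (360,340), far tip (235,228), stub foot (298,298), so it is well centred. I'll close softly.

>>> jog_arm:
  motion: [0,0,0,0,0,0,0.2,0,0,0,0,0,0,0.4,0,0,0,0,0,0,0.5,0,0,0,0,0,0,0.6,0,0,0,0,0,0,0.65,0,0,0,0,0,0,0.7,0,0,0,0,0,0,0.75,0,0,0,0,0,0,1,0,0,0,0,0,0,1,0,0,0,0,0,0,1,0,0,0,0,0,0,1,0,0,0,0,0,0,1]
  grip_force: 3

```text
time: 6.4
position: [0.4825, 0.2071, 0.2484]
tool_rot: [0.469, 0.883, 0.0, 0.0]
ft_force: [0.5, 0.4, 0.5]
grip_width: 0.0163
grip_force: 3.0
```

>>> jog_arm:
  motion: [0,0,0,0,0,0,1,0,0,0,0,0,0,1,0,0,0,0,0,0,1,0,0,0,0,0,0,1]
  grip_force: 3

```text
time: 6.9
position: [0.4824, 0.2071, 0.2484]
tool_rot: [0.469, 0.883, 0.0, 0.0]
ft_force: [0.8, 0.2, 1.2]
grip_width: 0.0164
grip_force: 3.0
```

>>> jog_arm:
  motion: [0,0,0,0,0,0,1,0,0,0,0,0,0,1,0,0,0,0,0,0,1]
  grip_force: 7

```text
time: 7.28
position: [0.4825, 0.2071, 0.2484]
tool_rot: [0.469, 0.883, 0.0, 0.0]
ft_force: [1.7, 0.3, 0.2]
grip_width: 0.0157
grip_force: 6.9
```

>>> jog_arm:
  motion: [0,0,0,0,0,0,1,0,0,0,0,0,0,1,0,0,0,0,0,0,1]
  grip_force: 12

```text
time: 7.65
position: [0.4825, 0.2071, 0.2484]
tool_rot: [0.469, 0.883, 0.0, 0.0]
ft_force: [2.8, 0.7, 0.7]
grip_width: 0.0161
grip_force: 11.9
```

>>> jog_arm:
  motion: [0.006,0.008,-0.04,0,0,0,1,0.006,0.008,-0.04,0,0,0,1,0.006,0.009,-0.04,0,0,0,1,0,0,0,0,0,0,1]

```text
time: 8.15
position: [0.4825, 0.2083, 0.2531]
tool_rot: [0.469, 0.883, -0.0, -0.0]
ft_force: [1.2, 2.4, -4.3]
grip_width: 0.0159
grip_force: 11.9
```

```bash
cat >> h.py <<'E'
def feel(n=6):
    F=[];M=[]
    for _ in range(n):
        robot.camera("scene"); o=robot.get_obs(); F.append(o['ft_force']); M.append(o['moment'])
    R=Ro.from_quat(o['tool_rot']).as_matrix()
    print('t',round(o['time'],2),'p',o['position'].round(4),'F',np.mean(F,0).round(2),'sd',np.std(F,0).round(2),'M',np.mean(M,0).round(3),'grip',o['grip_force'],round(o['grip_width'],4),'tilt',R[:,2].round(3))
E
python3 -c "from h import *;feel()"
```

```text
t 8.45 p [0.4825 0.2083 0.2531] F [ 2.1   1.36 -3.93] sd [0.29 0.39 0.67] M [ 0.337 -0.692 -0.002] grip 11.907961377874017 0.0163 tilt [-0.  0. -1.]
```

>>> jog_arm:
  motion: [0,0.025,0,0,0,0,1,0,0,0,0,0,0,1]

```text
time: 8.7
position: [0.483, 0.2087, 0.2531]
tool_rot: [0.469, 0.883, -0.0, -0.0]
ft_force: [0.7, 0.3, -3.8]
grip_width: 0.016
grip_force: 11.8
```

```bash
python3 -c "from h import *;feel()"
```

```text
t 9.0 p [0.4832 0.2087 0.2531] F [ 0.89  0.81 -3.05] sd [0.54 0.51 0.43] M [ 0.218 -0.33  -0.01 ] grip 11.850697472691536 0.0158 tilt [-0.001 -0.    -1.   ]
```

```bash
cat >> h.py <<'E'
def w2t(mm,k=3):
    R=Ro.from_quat(robot.get_obs()['tool_rot']).as_matrix(); print((R.T@np.array(mm)/40/k).round(4),'x',k)
E
python3 -c "
from h import *
w2t([1.2,1.5,5]); w2t([1,0,0],1); w2t([0,1,0],1)"
```

```text
[ 0.0048  0.0153 -0.0417] x 3
[-0.014   0.0207 -0.    ] x 1
[ 0.0207  0.014  -0.    ] x 1
```

>>> jog_arm:
  motion: [0.005,0.015,-0.042,0,0,0,1,0.005,0.015,-0.042,0,0,0,1,0.005,0.015,-0.042,0,0,0,1,0,0,0,0,0,0,1]

```text
time: 9.5
position: [0.4846, 0.2102, 0.2583]
tool_rot: [0.469, 0.883, -0.0, 0.0]
ft_force: [-0.3, -0.1, -2.2]
grip_width: 0.0158
grip_force: 11.9
```

```bash
python3 -c "from h import *;feel()"
```

```text
t 9.8 p [0.4845 0.2103 0.2581] F [-0.01  0.24 -2.23] sd [0.51 0.36 0.69] M [ 0.015 -0.154 -0.001] grip 11.898389859629788 0.0156 tilt [-0. -0. -1.]
```

>>> jog_arm:
  motion: [0.0033,0.0113,-0.042,0,0,0,1,0.0033,0.0113,-0.042,0,0,0,1,0.0033,0.0113,-0.042,0,0,0,1,0,0,0,0,0,0,1]

```text
time: 10.3
position: [0.4857, 0.2114, 0.2634]
tool_rot: [0.469, 0.883, 0.0, 0.0]
ft_force: [-0.0, 0.5, -3.1]
grip_width: 0.0158
grip_force: 11.9
```

```bash
python3 -c "from h import *;feel()"
```

```text
t 10.6 p [0.4855 0.2114 0.2631] F [ 0.42 -0.   -2.17] sd [0.45 0.57 0.22] M [ 0.009 -0.131  0.001] grip 11.910309423738 0.0157 tilt [-0. -0. -1.]
```

>>> jog_arm:
  motion: [0.0047,0.0093,-0.042,0,0,0,1,0.0047,0.0093,-0.042,0,0,0,1,0.0047,0.0093,-0.042,0,0,0,1,0,0,0,0,0,0,1]

```text
time: 11.1
position: [0.4864, 0.2125, 0.2685]
tool_rot: [0.469, 0.883, 0.0, 0.0]
ft_force: [0.2, 0.5, -2.5]
grip_width: 0.016
grip_force: 11.9
```

```bash
python3 -c "from h import *;feel()"
```

```text
t 11.4 p [0.4861 0.2124 0.2682] F [-0.05 -0.08 -2.15] sd [0.58 0.25 0.54] M [ 0.031 -0.134 -0.   ] grip 11.921526767046089 0.016 tilt [-0. -0. -1.]
```

Still free, with only the weight showing. Continuing along the same line.

>>> jog_arm:
  motion: [0.0047,0.0093,-0.042,0,0,0,1,0.0047,0.0093,-0.042,0,0,0,1,0.0047,0.0093,-0.042,0,0,0,1,0,0,0,0,0,0,1]

```text
time: 11.9
position: [0.4869, 0.2136, 0.2735]
tool_rot: [0.469, 0.883, 0.0, 0.0]
ft_force: [-0.1, -0.1, -0.9]
grip_width: 0.0157
grip_force: 11.9
```

```bash
python3 -c "from h import *;feel()"
```

```text
t 12.2 p [0.4868 0.2135 0.2732] F [ 0.11 -0.39 -2.3 ] sd [0.72 0.53 0.36] M [ 0.018 -0.148 -0.008] grip 11.921871279282641 0.0157 tilt [-0. -0. -1.]
```

>>> jog_arm:
  motion: [0.0047,0.0093,-0.042,0,0,0,1,0.0047,0.0093,-0.042,0,0,0,1,0.0047,0.0093,-0.042,0,0,0,1,0,0,0,0,0,0,1]

```text
time: 12.7
position: [0.4875, 0.2147, 0.2785]
tool_rot: [0.469, 0.883, 0.0, 0.0]
ft_force: [-0.3, -0.3, -2.0]
grip_width: 0.0161
grip_force: 11.9
```

```bash
python3 - <<'E'
from h import *
import cv2
feel()
a=robot.camera("scene")[115:175,340:400]
cv2.imwrite("pics/c4.png",cv2.resize(np.clip(a*1.7,0,255).astype(np.uint8),None,fx=9,fy=9,interpolation=cv2.INTER_CUBIC))
E
```

```text
t 13.0 p [0.4874 0.2147 0.2783] F [ 0.05  0.48 -2.13] sd [0.26 0.52 0.25] M [ 0.028 -0.158  0.012] grip 11.922309532874351 0.0163 tilt [ 0.  0. -1.]
```

View pics/c4.png

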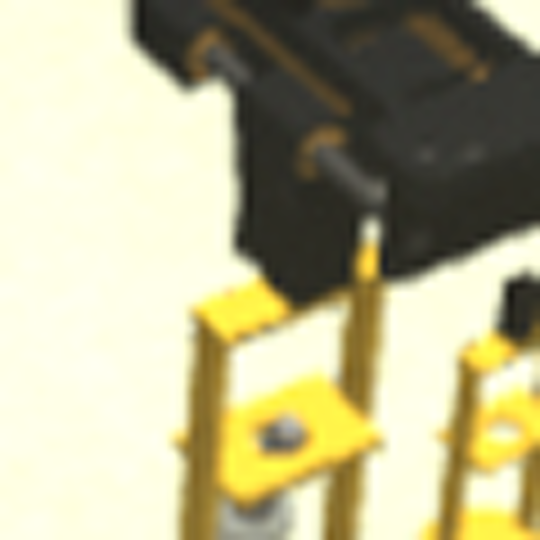

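The prong tip at (288,432) sits centred in the eye at about (283,435). I'll keep going.

>>> jog_arm:
  motion: [0.0047,0.0093,-0.042,0,0,0,1,0.0047,0.0093,-0.042,0,0,0,1,0.0047,0.0093,-0.042,0,0,0,1,0,0,0,0,0,0,1]

```text
time: 13.55
position: [0.4881, 0.2158, 0.2836]
tool_rot: [0.469, 0.883, 0.0, 0.0]
ft_force: [0.6, 0.8, -2.4]
grip_width: 0.0161
grip_force: 11.9
```

```bash
python3 -c "from h import *;feel(4)"
```

```text
t 13.75 p [0.4879 0.2157 0.2833] F [-0.03 -0.16 -1.88] sd [0.51 0.28 0.21] M [ 0.04  -0.134  0.026] grip 11.921315742129082 0.0162 tilt [-0. -0. -1.]
```

>>> jog_arm:
  motion: [0.0047,0.0093,-0.042,0,0,0,1,0.0047,0.0093,-0.042,0,0,0,1,0.0047,0.0093,-0.042,0,0,0,1,0,0,0,0,0,0,1]

```text
time: 14.25
position: [0.4888, 0.2169, 0.2886]
tool_rot: [0.469, 0.883, 0.0, 0.0]
ft_force: [0.6, 0.1, -2.7]
grip_width: 0.0156
grip_force: 11.9
```

```bash
python3 -c "from h import *;feel(4)"
```

```text
t 14.45 p [0.4885 0.2168 0.2883] F [ 0.11  0.24 -2.48] sd [0.25 0.52 0.37] M [ 0.027 -0.119 -0.012] grip 11.931265840503329 0.0159 tilt [-0. -0. -1.]
```

>>> jog_arm:
  motion: [0.0047,0.0093,-0.042,0,0,0,1,0.0047,0.0093,-0.042,0,0,0,1,0.0047,0.0093,-0.042,0,0,0,1,0.0047,0.0093,-0.042,0,0,0,1,0.0047,0.0093,-0.042,0,0,0,1,0,0,-0.042,0,0,0,1,0,0,-0.042,0,0,0,1,0,0,-0.042,0,0,0,1,0,0,0,0,0,0,1]

```text
time: 15.58
position: [0.4897, 0.2187, 0.302]
tool_rot: [0.469, 0.883, 0.0, 0.0]
ft_force: [0.1, -0.3, -1.9]
grip_width: 0.016
grip_force: 11.9
```

```bash
python3 - <<'E'
from h import *
import cv2
feel()
a=robot.camera("scene")[100:190,330:430]
cv2.imwrite("pics/c5.png",cv2.resize(np.clip(a*1.7,0,255).astype(np.uint8),None,fx=6,fy=6,interpolation=cv2.INTER_CUBIC))
p=robot.get_obs()['position']; d=np.array([np.cos(np.radians(21.4)),np.sin(np.radians(21.4)),0])
print("tiproot z expected valve origin", p[2]+.008-.23)
plan([p-.115*d],step=.015,digits=3,hand=1)
E
```

```text
t 15.88 p [0.4896 0.2186 0.3018] F [-0.11 -0.37 -2.44] sd [0.35 0.47 0.48] M [ 0.005 -0.134  0.017] grip 11.931607973147038 0.0161 tilt [-0. -0. -1.]
tiproot z expected valve origin 0.07977326849948177
8 end [0.3825 0.1767 0.3018]
0.082,-0.366,0,0,0,0,1,0.082,-0.366,0,0,0,0,1,0.082,-0.366,0,0,0,0,1,0.082,-0.366,0,0,0,0,1,0.082,-0.366,0,0,0,0,1,0.083,-0.366,0,0,0,0,1,0.083,-0.366,0,0,0,0,1,0.054,-0.243,0,0,0,0,1
```

View pics/c5.png

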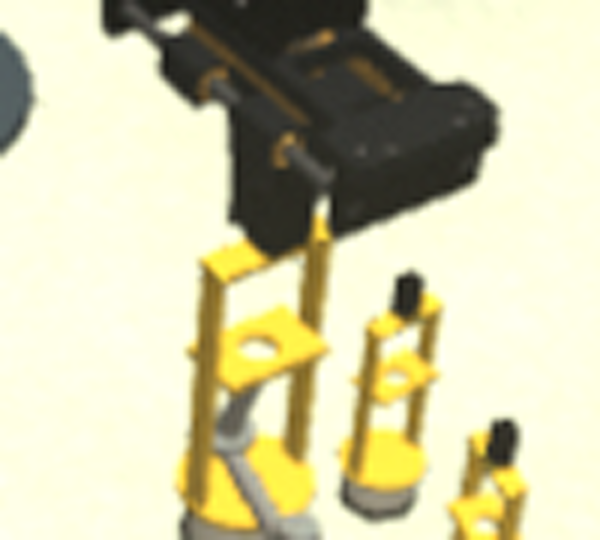

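The eye at (262,347) shows clear background, and the prong tip at (245,395) is well below it. The eye is past the tip. I'll centre the valve sideways (undoing the 8 mm of lean) and then draw it out.

```bash
python3 -c "
from h import *
w2t([2.9,-7.4,0],3)"
```

```text
[-0.0646 -0.0145 -0.    ] x 3
```

>>> jog_arm:
  motion: [-0.065,-0.015,0,0,0,0,1,-0.065,-0.015,0,0,0,0,1,-0.065,-0.015,0,0,0,0,1,0.041,-0.183,0,0,0,0,1,0.041,-0.183,0,0,0,0,1]

```text
time: 16.55
position: [0.4777, 0.2054, 0.3017]
tool_rot: [0.469, 0.883, -0.0, -0.0]
ft_force: [0.6, -0.1, -2.0]
grip_width: 0.0155
grip_force: 12.0
```

>>> jog_arm:
  motion: [0.082,-0.366,0,0,0,0,1,0.082,-0.366,0,0,0,0,1,0.082,-0.366,0,0,0,0,1,0.082,-0.366,0,0,0,0,1,0.082,-0.366,0,0,0,0,1,0.082,-0.366,0,0,0,0,1,0.054,-0.243,0,0,0,0,1,0,0,0,0,0,0,1]

```text
time: 17.55
position: [0.3848, 0.1689, 0.3019]
tool_rot: [0.469, 0.883, 0.0, -0.0]
ft_force: [1.4, -0.5, -2.3]
grip_width: 0.0158
grip_force: 12.0
```

```bash
python3 - <<'E'
from h import *
feel(4)
plan([(.39,.15,.36),(.43,.05,.385),(.576,-.219,.385)],yaw=-20,step=.04,hand=1)
E
```

```text
t 17.75 p [0.3862 0.1693 0.3019] F [ 0.5   0.1  -2.11] sd [0.49 0.54 0.2 ] M [ 0.012 -0.147 -0.003] grip 11.98982404632261 0.0158 tilt [ 0.001  0.    -1.   ]
14 end [ 0.5759 -0.2188  0.3848]
-0.3,-0.12,-0.95,0,0,1,1,-0.16,-0.06,-0.5,0,0,1,1,-0.97,-0.07,-0.23,0,0,1,1,-0.97,-0.01,-0.22,0,0,1,1,-0.75,0.05,-0.18,0,0,1,1,-0.97,0.25,0,0,0,1,1,-0.95,0.32,0,0,0,1,1,-0.92,0.38,0,0,0,1,1,-0.9,0.44,0,0,0,1,1,-0.86,0.51,0,0,0,1,1,-0.82,0.57,0,0,0,1,1,-0.79,0.62,0,0,0,1,1 

-0.47,0.43,0.01,0,0,1,1,0,0,0,0,0,0.52,1
```

>>> jog_arm:
  motion: [-0.3,-0.12,-0.95,0,0,1,1,-0.16,-0.06,-0.5,0,0,1,1,-0.97,-0.07,-0.23,0,0,1,1,-0.97,-0.01,-0.22,0,0,1,1,-0.75,0.05,-0.18,0,0,1,1,-0.97,0.25,0,0,0,1,1,-0.95,0.32,0,0,0,1,1,-0.92,0.38,0,0,0,1,1,-0.9,0.44,0,0,0,1,1,-0.86,0.51,0,0,0,1,1,-0.82,0.57,0,0,0,1,1,-0.79,0.62,0,0,0,1,1]
  grip_force: 20

```text
time: 19.25
position: [0.564, -0.1978, 0.3844]
tool_rot: [0.788, 0.615, 0.0, -0.0]
ft_force: [0.2, 0.1, -1.5]
grip_width: 0.016
grip_force: 20.0
```

>>> jog_arm:
  motion: [-0.47,0.43,0.01,0,0,1,1,0,0,0,0,0,0.52,1,0,0,0,0,0,0,1]

```text
time: 19.62
position: [0.5749, -0.2181, 0.384]
tool_rot: [0.819, 0.574, -0.0, -0.001]
ft_force: [0.5, -0.5, -1.4]
grip_width: 0.0158
grip_force: 20.0
```

```bash
python3 - <<'E'
from h import *
feel(2)
plan([(.576,-.219,.31)],step=.025,digits=3,hand=1)
E
```

```text
t 19.73 p [ 0.5748 -0.2177  0.3846] F [-0.04  0.05 -1.75] sd [0.56 0.15 0.18] M [-0.018 -0.075  0.025] grip 19.988942836644128 0.016 tilt [-0.001  0.001 -1.   ]
3 end [ 0.576 -0.219  0.31 ]
-0.007,0.013,0.625,0,0,0,1,-0.007,0.014,0.625,0,0,0,1,-0.006,0.013,0.615,0,0,0,1
```

>>> jog_arm:
  motion: [-0.007,0.013,0.625,0,0,0,1,-0.007,0.014,0.625,0,0,0,1,-0.006,0.013,0.615,0,0,0,1,0,0,0.4,0,0,0,1,0,0,0.4,0,0,0,1,0,0,0,0,0,0,1]

```text
time: 20.48
position: [0.5758, -0.2195, 0.2769]
tool_rot: [0.819, 0.574, -0.001, -0.001]
ft_force: [-0.9, 1.6, -2.1]
grip_width: 0.0158
grip_force: 20.0
```

```bash
python3 - <<'E'
from h import *
import cv2
feel(2)
a=robot.camera("scene")
u,v=185,120
c=cv2.resize(np.clip(a[v:v+120,u:u+90]*1.5,0,255).astype(np.uint8),None,fx=5,fy=5,interpolation=cv2.INTER_CUBIC)
t=robot.camera("top"); t=cv2.resize(np.clip(t[170:250,370:440]*1.5,0,255).astype(np.uint8),None,fx=5,fy=5,interpolation=cv2.INTER_CUBIC)
p=np.zeros((600,800,3),np.uint8);p[:,:450]=c;p[:400,450:]=t
cv2.imwrite("pics/c6.png",p)
E
```

```text
t 20.57 p [ 0.5768 -0.2203  0.2786] F [-0.18  0.12 -2.38] sd [0.18 0.29 0.35] M [-0.044 -0.071 -0.018] grip 19.98894108866807 0.016 tilt [ 0.001 -0.001 -1.   ]
```

View pics/c6.png

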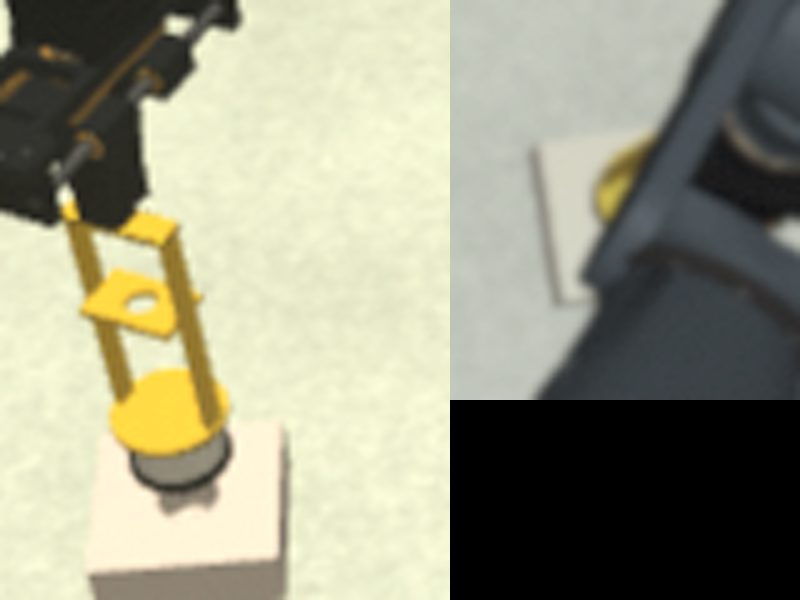

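```bash
python3 - <<'E'
from h import *
o=robot.get_obs();p=o['position'];print(p)
z0=p[2]+.008-.23
for nm,z,ob in(("eye",.145,(142,302)),("cap",.06,(170,412)),):
    q=proj("scene",[p[0],p[1],z0+z]); ou=[(ob[0]+.5)/5-.5+185,(ob[1]+.5)/5-.5+120]
    print(nm,q.round(2),ou,bp("scene",*ou,z0+z).round(4))
# seat centre from first scene picture, fitted on its top-face corners & hole blob
import cv2
a=cv2.imread("pics/scene0.png").astype(int)[200:236,205:243]
g=a[...,2]; 
print(g[10:26,8:30])
E
```

```text
[ 0.57707551 -0.220525    0.2790996 ]
eye [212.19 180.06] [213.0, 180.0] [ 0.5767 -0.2184  0.2021]
cap [217.24 201.35] [218.6, 202.0] [ 0.5794 -0.2161  0.1171]
[[168 168 168 169 168 169 169 169 169 169 169 169 169 169 169 169 168 169
  169 169 169 169]
 [169 169 168 168 169 169 168 169 169 169 169 168 169 169 169 170 168 169
  168 168 169 168]
 [169 169 169 169 169 169 169 169 169 168 169 169 169 169 169 169 169 169
  169 169 168 169]
 [169 169 169 169 169 169 169 169 167 167 167 167 167 167 169 169 168 169
  169 169 169 169]
 [169 168 168 169 169 168 166 161 151 151 148 149 152 156 166 169 169 169
  169 169 169 169]
 [169 169 169 168 167 161 145 128 112 112 110 112 115 124 147 165 169 168
  169 169 169 169]
 [169 168 169 167 159 136 104  89  88  90  89  90  88  92 114 148 169 168
  169 168 169 169]
 [170 169 169 161 138 104  90  90  90  89  90  90  89  87  89 126 166 168
  169 169 169 169]
 [169 169 166 150 113  88  91  90  89  89  90  90  89  87  86 118 162 169
  169 169 169 169]
 [168 169 163 136  92  88  89  89  88  89  90  89  89  88  92 127 164 168
  169 168 169 169]
 [169 169 164 136  93  88  90  90  89  96 106 107 102  96 112 148 169 169
  169 169 169 168]
 [168 169 166 148 109  88  89  97 114 133 146 146 138 125 142 164 169 168
  168 169 169 169]
 [168 169 169 162 134 107 113 135 155 168 168 165 163 156 163 169 169 169
  168 169 169 169]
 [169 169 169 168 163 149 152 166 168 168 166 164 169 169 169 169 169 169
  169 169 169 169]
 [169 169 169 168 168 169 167 164 168 168 169 169 169 169 169 168 169 169
  168 168 169 170]
 [169 169 169 169 169 168 169 168 169 169 169 169 169 169 169 168 168 169
  169 168 168 169]]
```

```bash
python3 - <<'E'
from h import *
import cv2
a=np.mean([robot.camera("scene").astype(float) for _ in range(4)],0)
o=robot.get_obs();p=o['position'];print(p,o['time']);z0=p[2]-.222
B,G,Rr=a[...,0],a[...,1],a[...,2]
def ring(r,z): return np.array([proj("scene",[p[0]+r*np.cos(t),p[1]+r*np.sin(t),z0+z]) for t in np.linspace(0,2*np.pi,180)])
for nm,r,zs in(("cap",.034,(.055,.06)),("washer",.03,(.02,.026)),("tail",.015,(.004,.02))):
    q=np.vstack([ring(r,z) for z in zs]); print(nm,'L',q[:,0].min().round(2),'R',q[:,0].max().round(2),'bot',q[:,1].max().round(2))
s=(Rr-B)
print('sat rows 196-214, cols 203-236'); print(s[197:215,204:236].round().astype(int))
print('R'); print(Rr[206:224,208:236].round().astype(int))
E
```

```text
[ 0.57668858 -0.22033771  0.27864448] 20.875
cap L 205.35 R 229.55 bot 211.33
washer L 208.85 R 229.89 bot 218.42
tail L 214.4 R 225.55 bot 218.16
sat rows 196-214, cols 203-236
[[ 22  22  28  50  66  67  67  97 132 133 132 132 132 132 132 132 132 132
  128 105  66  66  67  80 101  80  36  22  22  22  21  22]
 [ 22  22  24  37  66  67  77 108 131 132 132 133 132 132 132 133 132 133
  132 116  74  66  67  77 109 116  62  22  22  22  22  22]
 [ 22  22  22  32  70  74 101 126 132 132 133 132 133 132 132 132 132 132
  132 120  84  66  66  70 101 123  71  22  22  22  21  22]
 [ 22  22  26  52  98 101 124 133 133 132 132 132 132 133 132 132 132 132
  132 123  90  65  66  66  90 124  80  21  22  22  22  22]
 [ 22  22  38  90 129 126 132 133 132 132 133 132 132 132 132 132 132 132
  132 128 105  66  67  67  81 108  72  22  22  22  22  21]
 [ 22  22  48 117 132 132 132 132 133 133 132 132 132 132 132 132 132 132
  132 132 116  74  66  66  77  94  60  22  22  22  22  22]
 [ 22  22  49 120 132 132 132 132 132 132 132 132 133 132 132 132 132 132
  132 132 120  84  66  67  75  80  45  22  22  22 
[... 2881 characters left out ...]
177 177 177 177 177 176 169 139 100  72  62  63  60  56  64  76  86  94
   92  91 124 170 177 177 177 177 177 177]
 [177 177 177 177 177 176 177 172 144  97  93  94  91  85  89  95  95  94
   92  97 134 172 177 177 177 177 177 177]
 [177 177 177 177 177 177 177 172 143  98  92  94  94  94 100 111 112 108
  102 118 156 177 177 177 177 177 177 177]
 [176 177 176 177 177 177 177 174 155 115  92  94 101 120 141 153 154 145
  132 150 172 177 177 178 177 177 177 177]
 [177 177 177 177 177 177 177 177 170 142 113 120 141 162 177 175 174 171
  164 172 177 177 177 177 177 177 177 177]
 [177 177 177 177 177 177 177 177 177 170 156 160 174 177 177 174 172 177
  177 177 177 177 177 177 177 177 177 177]]
```

The washer sits about 0.6–1 px right of where the hole (222.1, 219) needs it, which is about 2 mm in +y. I'll shift y by -2.2 mm and descend while feeling for contact.

```bash
python3 -c "
from h import *
w2t([0,-2.2,0],1); print(bp('scene',222.05,219,.04)); w2t([1,0,0],1)"
```

```text
[-0.0517  0.0188  0.    ] x 1
[ 0.57686541 -0.21869655  0.04      ]
[0.0086 0.0235 0.    ] x 1
```

>>> jog_arm:
  motion: [-0.052,0.019,0,0,0,0,1,0,0,0.1,0,0,0,1,0,0,0.1,0,0,0,1,0,0,0.1,0,0,0,1,0,0,0.05,0,0,0,1,0,0,0.05,0,0,0,1,0,0,0,0,0,0,1]
  grip_force: 12

```text
time: 21.75
position: [0.5764, -0.2223, 0.2619]
tool_rot: [0.819, 0.574, -0.0, -0.0]
ft_force: [0.1, -0.0, -2.0]
grip_width: 0.0158
grip_force: 12.0
```

```bash
python3 -c "from h import *;feel(4)"
```

```text
t 21.95 p [ 0.5766 -0.2224  0.2622] F [-0.01 -0.21 -2.  ] sd [0.49 0.26 0.36] M [-0.009 -0.105 -0.007] grip 11.98888603998057 0.0162 tilt [ 0. -0. -1.]
```

>>> jog_arm:
  motion: [0,0,0.04,0,0,0,1,0,0,0.04,0,0,0,1,0,0,0,0,0,0,1]

```text
time: 22.32
position: [0.5763, -0.2223, 0.2586]
tool_rot: [0.819, 0.573, -0.0, -0.0]
ft_force: [-0.1, -0.1, -1.2]
grip_width: 0.0158
grip_force: 12.0
```

```bash
python3 -c "from h import *;feel(4)"
```

```text
t 22.52 p [ 0.5765 -0.2224  0.2589] F [ 0.11  0.29 -1.84] sd [0.88 0.48 0.37] M [-0.013 -0.048 -0.01 ] grip 11.988961614188156 0.0159 tilt [ 0. -0. -1.]
```

>>> jog_arm:
  motion: [0,0,0.04,0,0,0,1,0,0,0.04,0,0,0,1,0,0,0,0,0,0,1]

```text
time: 22.9
position: [0.5763, -0.2223, 0.2553]
tool_rot: [0.819, 0.574, -0.0, -0.0]
ft_force: [-0.1, 0.5, -2.1]
grip_width: 0.0158
grip_force: 12.0
```

```bash
python3 -c "from h import *;feel(4)"
```

```text
t 23.1 p [ 0.5765 -0.2224  0.2557] F [-0.16  0.51 -2.17] sd [0.25 0.42 0.45] M [-0.019 -0.056  0.015] grip 11.988904511381406 0.0159 tilt [ 0. -0. -1.]
```

>>> jog_arm:
  motion: [0,0,0.04,0,0,0,1,0,0,0.04,0,0,0,1,0,0,0.04,0,0,0,1,0,0,0,0,0,0,1]

```text
time: 23.6
position: [0.5763, -0.2223, 0.2506]
tool_rot: [0.819, 0.573, -0.0, -0.0]
ft_force: [0.2, 0.0, -1.9]
grip_width: 0.0156
grip_force: 12.0
```

```bash
python3 -c "from h import *;feel(4)"
```

```text
t 23.8 p [ 0.5765 -0.2224  0.2509] F [ 0.05  0.26 -1.98] sd [0.15 0.77 0.48] M [-0.043 -0.074  0.005] grip 11.988919080831693 0.0158 tilt [ 0. -0. -1.]
```

>>> jog_arm:
  motion: [0,0,0.04,0,0,0,1,0,0,0.04,0,0,0,1,0,0,0,0,0,0,1]

```text
time: 24.18
position: [0.5763, -0.2223, 0.2474]
tool_rot: [0.819, 0.573, -0.0, -0.0]
ft_force: [0.6, -0.0, -2.5]
grip_width: 0.0161
grip_force: 12.0
```

```bash
python3 -c "from h import *;feel(4)"
```

```text
t 24.38 p [ 0.5765 -0.2224  0.2476] F [ 0.13  0.22 -2.59] sd [0.27 0.36 0.21] M [ 0.003 -0.051  0.018] grip 11.988857055621338 0.0158 tilt [ 0. -0. -1.]
```

>>> jog_arm:
  motion: [0,0,0.03,0,0,0,1,0,0,0.03,0,0,0,1,0,0,0.025,0,0,0,1,0,0,0,0,0,0,1]

```text
time: 24.88
position: [0.5764, -0.2224, 0.2442]
tool_rot: [0.819, 0.573, -0.0, -0.0]
ft_force: [0.2, -0.1, -1.9]
grip_width: 0.016
grip_force: 12.0
```

```bash
python3 -c "from h import *;feel(4)"
```

```text
t 25.07 p [ 0.5764 -0.2224  0.2442] F [-0.51  0.28 -1.88] sd [0.77 0.43 0.17] M [-0.039 -0.09  -0.019] grip 11.988859029952437 0.0162 tilt [-0.  0. -1.]
```

>>> jog_arm:
  motion: [0,0,0.015,0,0,0,1,0,0,0.01,0,0,0,1,0,0,0,0,0,0,1]

```text
time: 25.45
position: [0.5767, -0.2224, 0.244]
tool_rot: [0.819, 0.574, 0.0, 0.0]
ft_force: [-0.7, 1.4, 3.7]
grip_width: 0.0158
grip_force: 12.0
```

```bash
python3 -c "from h import *;feel(4)"
```

```text
t 25.65 p [ 0.5769 -0.2225  0.244 ] F [-0.47  0.61  4.9 ] sd [0.42 0.24 0.58] M [0.171 0.159 0.022] grip 12.007400999427773 0.0157 tilt [ 0.001 -0.001 -1.   ]
```

Contact came at TCP z 0.244, matching the expected seated height of 0.2434. I'll ease off and release softly.

>>> jog_arm:
  motion: [0,0,-0.01,0,0,0,1,0,0,0,0,0,0,1,0,0,0,0,0,0,1]
  grip_force: 4

```text
time: 26.02
position: [0.5768, -0.2225, 0.244]
tool_rot: [0.819, 0.574, 0.0, 0.0]
ft_force: [-0.2, 1.4, 5.2]
grip_width: 0.0159
grip_force: 4.0
```

>>> jog_arm:
  motion: [0,0,0,0,0,0,0.6,0,0,0,0,0,0,0.4,0,0,0,0,0,0,0.2,0,0,0,0,0,0,0,0,0,0,0,0,0,-0.3,0,0,0,0,0,0,-0.3,0,0,0,0,0,0,-0.3]

```text
time: 26.9
position: [0.5765, -0.2224, 0.2437]
tool_rot: [0.819, 0.574, -0.0, 0.0]
ft_force: [0.3, 0.4, 0.5]
grip_width: 0.0556
grip_force: 0.0
```

>>> jog_arm:
  motion: [0,0,-0.2,0,0,0,-0.3,0,0,-0.5,0,0,0,-0.3,0,0,-1,0,0,0,-0.3,0,0,-1,0,0,0,-0.3,-1,0,-0.5,0,0,0,-0.3,-1,0,0,0,0,0,-0.3,-1,0,0,0,0,0,-0.3,-1,0,0,0,0,0,-0.3,0,0,0,0,0,0,-0.3]

```text
time: 28.02
position: [0.5206, -0.3756, 0.3719]
tool_rot: [0.82, 0.572, -0.0, 0.001]
ft_force: [0.4, -0.7, 0.1]
grip_width: 0.0568
grip_force: 0.0
```

```bash
python3 - <<'E'
from h import *
import cv2
feel(3)
a=robot.camera("scene")
c=cv2.resize(np.clip(a[130:250,180:310]*1.5,0,255).astype(np.uint8),None,fx=4,fy=4,interpolation=cv2.INTER_CUBIC)
t=cv2.resize(np.clip(robot.camera("top")[140:260,240:440]*1.3,0,255).astype(np.uint8),None,fx=1.4,fy=1.4)
p=np.zeros((480,800,3),np.uint8);p[:,:520]=c;p[:168,520:]=t
cv2.imwrite("pics/c7.png",p)
z0=.02
for z in(.24,.145,.06,.026): print(z,((proj("scene",[.577,-.2187,z0+z])+.5-[180,130])*4-.5).round(1))
E
```

```text
t 28.18 p [ 0.5219 -0.3721  0.3719] F [ 0.53  0.38 -0.44] sd [0.09 0.44 0.17] M [-0.038 -0.092 -0.022] grip 0.0 0.0567 tilt [ 0.     0.001 -1.   ]
0.24 [118.1 138.8]
0.145 [141.9 239.9]
0.06 [161.2 321.7]
0.026 [168.4 352.3]
```

View pics/c7.png

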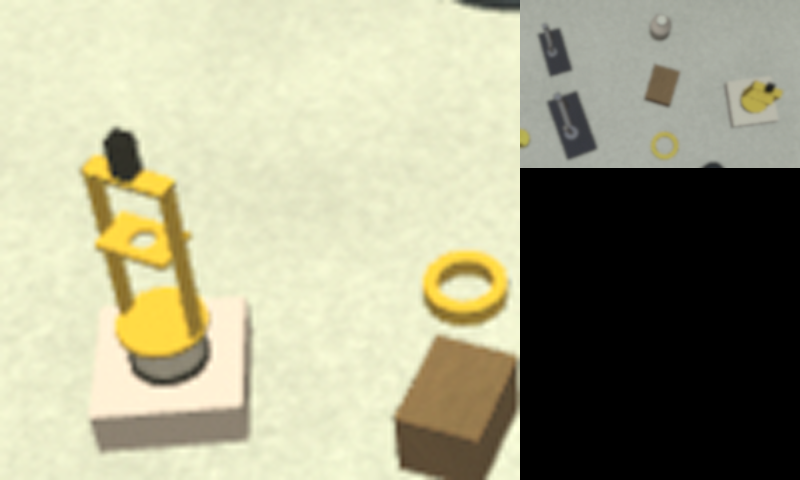

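The valve stands upright in the base. Stub top (121,138), eye (144,239) and cap (162,321) all match the predicted seated projections to within 3 crop px. The other goods are where they were and the arm is clear.

```bash
python3 -c "from rig import robot;print(robot.hand_in())"
```

```text
the job is handed in; nothing more can be done
None
```

The valve came off the bent hook without strain, is seated upright and fully home in the porcelain base, and was let go. The other goods were left where they were, and the job is handed in.

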